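# Put the sharpening kit away

### The job

Sharpening is finished, so put the kit away: stand each of the three whetstones on edge, fully home in the slotted wooden drying block that was cut for its thickness, and set the hand plane down on its sole inside the shallow cork-lined tray. Do not let a stone or the plane topple over, and leave the pencil and the small wooden offcut lying where they are.

Things in the scene. Friction and masses are not known exactly. Their poses are not given: they have to be found in the camera images.
- stone_thick: the thick whetstone: a plain rectangular two-layer grey stone 38 mm thick, 140 mm long and 60 mm high as it stands on its long narrow edge on the bench; rigid, loose, 480 to 750 g. Origin: centre of its underside. x: across its thickness, y: along its 140 mm length, z: up (60 mm).
- stone_medium: the medium whetstone: a plain rectangular two-layer grey stone 26 mm thick, 140 mm long and 60 mm high as it stands on its long narrow edge on the bench; rigid, loose, 340 to 530 g. Origin: centre of its underside. x: across its thickness, y: along its 140 mm length, z: up (60 mm).
- stone_thin: the thin whetstone: a plain rectangular two-layer grey stone 15 mm thick, 140 mm long and 60 mm high as it stands on its long narrow edge on the bench; rigid, loose, 200 to 320 g. Origin: centre of its underside. x: across its thickness, y: along its 140 mm length, z: up (60 mm).
- block_thick: drying block for the thick stone, fixed: light wood, 83 mm wide, 168 long, 40 high; one blind slot along its middle, 43 x 153 mm, mouth widened by a 6 mm chamfer all round, slot floor 12 mm above the bench (28 deep), so a seated stone stands 32 mm proud of the block. Origin: centre of its underside. x: across the slot, y: along it, z: up.
- block_medium: drying block for the medium stone, fixed: light wood, 71 mm wide, 168 long, 40 high; one blind slot along its middle, 31 x 153 mm, mouth widened by a 6 mm chamfer all round, slot floor 12 mm above the bench (28 deep), so a seated stone stands 32 mm proud of the block. Origin: centre of its underside. x: across the slot, y: along it, z: up.
- block_thin: drying block for the thin stone, fixed: light wood, 60 mm wide, 168 long, 40 high; one blind slot along its middle, 20 x 153 mm, mouth widened by a 6 mm chamfer all round, slot floor 12 mm above the bench (28 deep), so a seated stone stands 32 mm proud of the block. Origin: centre of its underside. x: across the slot, y: along it, z: up.
- block_plane: the small hand plane with dark lever and wooden front knob, standing on its flat sole: 48 mm wide, 170 mm long, 59 mm high, 0.58 to 0.9 kg; its two upright side cheeks are 48 mm apart outside, rigid, and reach from the sole to 36 mm above it: grasp it across these. Origin: centre of the sole. x: across, y: along its length, z: up.
- plane_tray: the shallow cork-lined wooden tray for the plane, 80 x 202 mm outside, which stays put on the bench; inside 66 x 188 mm, floor 6 mm above the bench, rim 14 mm above the bench. Origin: centre of its underside. x: across, y: along its length, z: up. The plane may lie in it either way round.
- pencil: flat carpenter pencil lying in the lane between the things, 14 x 162 x 9 mm, loose; a bystander. Origin: centre of its underside; y: along it.
- offcut_wedge: small wooden offcut with a sloping end lying in the lane between the things, 30 x 83 x 18 mm, loose; a bystander. Origin: centre of its underside; y: along it.

How it is judged:
By the outcome, as a careful person would: the job done as asked, in the order asked, and still so for the second after the job is handed in, with the robot touching nothing.
It also fails if it takes over 106 s, if anything falls off the work surface, if the arm or the gripper's body presses on something with over 40 N, if the wrist force passes 120 N, or if a joint passes its speed limit or range.

### The arm

A 6-joint arm with a two-finger parallel gripper is mounted at the origin on the work surface; the furniture and walls round the work are solid. World frame = base frame: x ahead of the robot, y to its left, z up, the work surface at z = 0. Lengths are in m, angles in rad, forces in N, time in s.
With the tool pointing down it reaches from about 0.375 to 0.9 m from the base axis. Payload 3.1 kg.
Tool frame: the origin (TCP) lies between the finger pads; the fingertips stand manip.tip_reach ahead of it and the grasp point (between the pads) lies 5 mm behind it (manip.tip_reach is the distance from the TCP to the fingertips, in m); z points along the fingers, y is the direction in which the jaws open and shut (so a half turn about z gives the same grasp; the last joint's range is limited). The gripper opens to 85 mm and grips with 20 to 120 N. Pads are 22 mm wide; open, the fingers measure 114 mm over their backs; the gripper's body (76 mm by 85 mm) begins 54 mm behind the grasp point. The pads swing forward as they close: fully open they stand 13 mm farther back than shut.
Start: joints at [1.062, 0.527, 1.433, -0, 1.181, -0.178], TCP at [0.202, 0.591, 0.245] pointing down, gripper open.
Joint ranges: [-3.08, 3.08], [-0.75, 2.2], [0.22, 2.44], [-1.43, 4.57], [0, 2.65], [-2.85, 2.85]. Speed limits (rad/s): [2.79, 2.79, 3.14, 3.14, 3.14, 3.14].

### API

Orientations are given as [roll, pitch, yaw] about the fixed x, y, z axes, in that order (R = Rz(yaw) Ry(pitch) Rx(roll)).
In Python, from rig import sensors, read_camera, calibration, manip gives the robot as it stands.
- The arm moves only by the tool play_rows, never from a script. Its argument "moves" is one flat list of numbers, 7 for each row, row after row: the turn, a rotation vector about the tool's x, y, z in degrees, then the shift along the tool's x, y, z in m, then the finger opening in m, from 0 to 0.0854. In form: [ax, ay, az, dx, dy, dz, fingers, ax, ay, az, dx, dy, dz, fingers, ...]. A call has 1 to 20 rows; each row shifts and turns the commanded pose from where the row before left it, along the tool's axes as they then stand; what a row does not reach is not made up. A row lasts 1/10 s, in which the tool goes at most 50 mm and 8.59 degrees, less where a joint would pass 70% of its speed; a pose out of reach is approached as far as the arm can. A call with a gripper value outside its range is refused whole. The fingers move at their own pace and stop on an object; "force" is the grip in N (left out, the last holds). Time passes only in rows, so rows that do not move let the fingers close. It gives the time, the measured TCP pose, the force and the opening at its end, in the units of the state.
- sensors.get_state(): the state, without advancing time (a new reading comes with each control period).
- read_camera(name): name is "scene" or "top" or "wrist"; returns the picture (480x640x3 uint8, blue, green, red); there is no depth.
- calibration(name): a dict with "K" (3x3 intrinsics, pixels), "k1" (the pictures are not rectified: a ray, as slopes to the right and down, at radius r is drawn at 1 + k1 r^2 times it, then the intrinsics apply), "camera_from_world" (4x4, takes a point from world to camera coordinates). Camera axes: x right, y down, z forward; pixel columns grow to the right and rows downward; lengths in m; the calibration is good to about 2 mm. A picture is of the moment at which its call begins: read the wrist's pose just before it. calibration takes no time and is no camera call; for the wrist camera it gives the pose at the moment of the call.
- manip.sign_off(): hands the job in, once; it reports no verdict.
The state is a dict: "t": time; "qpos": joint angles; "joint_vel": joint speeds; "effort": joint torques, N m; "ee_pos": TCP position; "eef_rot": TCP orientation; "ft_force": force on the tool from outside, world axes, zero at the start; "ft_torque": the same for the moment, N m; "grip_width": finger opening in m.
Only numpy, scipy, OpenCV 4.12 (cv2) and the standard library are available. Lean on these libraries where they do the work, as an engineer would, in place of code of your own. Each camera call takes 0.05 s, during which the arm holds its last target. There are 200 camera calls.

## Working session

There is one attempt and no reset: what is moved stays moved. The work goes in short steps, Python scripts to look and compute and a tool call to move; the robot and the scene stay as the last step left them, time stands still between calls to the robot, and variables do not carry over. Pictures are saved under pics/ and viewed, about 12 in all and at most 16, crops included, and the job is handed in when it is done.

Besides the shell and the picture viewer there is one more tool, called in YAML: its name, and indented under it one key for each argument. play_rows: Moves the arm, as the interface text tells. Its arguments: {"type":"object","properties":{"moves":{"type":"array"},"force":{"type":"number"}},"required":["moves"]}

```bash
ls; mkdir -p pics; python3 - <<'E'
from rig import sensors, read_camera, calibration, manip
import cv2,numpy as np
s=sensors.get_state();print(s); print(manip.tip_reach)
for n in("scene","top"):
    cv2.imwrite(f"pics/{n}0.png",read_camera(n)); c=calibration(n); print(n,np.array(c["K"]).round(1).tolist(),c["k1"],np.array(c["camera_from_world"]).round(3).tolist())
E
```

```text
pics
{'t': 0.0, 'qpos': array([ 1.06251930e+00,  5.28443942e-01,  1.43388484e+00,  2.49592803e-05,
        1.18138562e+00, -1.78523115e-01]), 'joint_vel': array([-0.00021264,  0.00079748,  0.00036811, -0.00079412, -0.00118641,
       -0.00054942]), 'effort': array([ 4.78366237e-04, -4.42340362e+01, -1.78025401e+01, -7.30065062e-05,
        8.35548359e-03,  1.37050350e-05]), 'ee_pos': array([0.202029  , 0.59073753, 0.24435279]), 'eef_rot': array([-3.13950872e+00, -3.99475873e-04,  2.81182882e+00]), 'ft_force': array([ 0.0119085 , -0.33789453, -0.32881006]), 'ft_torque': array([ 0.07034264, -0.03212362, -0.00445761]), 'grip_width': 0.08533811148349453}
0.014
scene [[449.9, 0.0, 321.4], [0.0, 449.9, 246.2], [0.0, 0.0, 1.0]] 0.0013509032083113116 [[0.622, -0.783, 0.014, -0.371], [-0.393, -0.327, -0.859, 0.253], [0.678, 0.529, -0.511, 0.466], [0.0, 0.0, 0.0, 1.0]]
top [[558.0, 0.0, 321.9], [0.0, 558.0, 238.4], [0.0, 0.0, 1.0]] -0.11309198360122047 [[-0.025, -0.999, 0.029, -0.001], [-0.993, 0.021, -0.12, 0.558], [0.12, -0.032, -0.992, 1.077], [0.0, 0.0, 0.0, 1.0]]
```

View pics/top0.png

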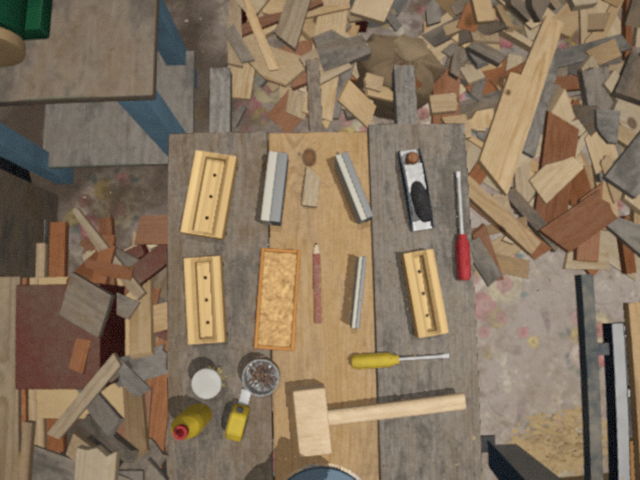

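View pics/scene0.png

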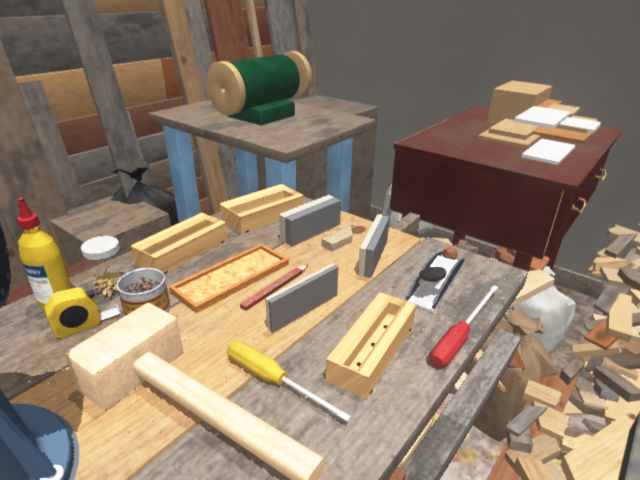

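The top view shows three blocks (210,195), (205,300), (425,293), the tray (277,298), stones at (273,187), (353,187) and (358,292), the plane (415,190), the pencil (317,283) and the offcut (311,190). I'll enlarge it to read corners.

```bash
python3 - <<'E'
import cv2
im=cv2.imread("pics/top0.png")
cv2.imwrite("pics/c1.png",cv2.resize(im[140:360,175:325],None,fx=4,fy=4,interpolation=cv2.INTER_CUBIC)[:, :][:600*2][:, :])
a=cv2.resize(im[143:243,175:315],None,fx=5.7,fy=5.7,interpolation=cv2.INTER_CUBIC)
cv2.imwrite("pics/top_all.png",cv2.resize(im[140:360,175:470],(796,594),interpolation=cv2.INTER_CUBIC))
E
```

```text
(no output)
```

View pics/top_all.png

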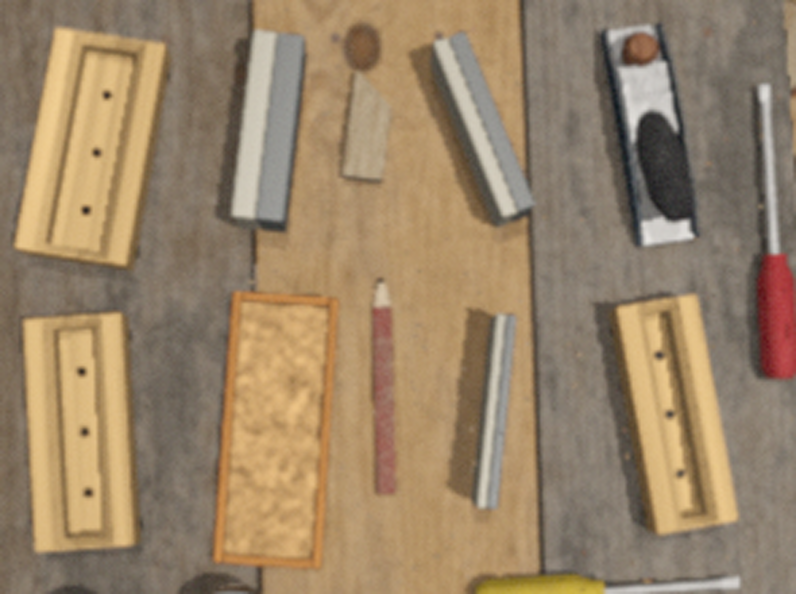

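```bash
cat > h.py <<'E'
import numpy as np,cv2
from scipy.optimize import least_squares
def proj(P,c):
    M=np.array(c["camera_from_world"]);K=np.array(c["K"]);p=np.atleast_2d(P)@M[:3,:3].T+M[:3,3]
    s=p[:,:2]/p[:,2:];s=s*(1+c["k1"]*(s**2).sum(1,keepdims=True));return s*[K[0,0],K[1,1]]+[K[0,2],K[1,2]]
def box(x,y,a,w,l,z):
    q=np.array([[-w,l],[w,l],[w,-l],[-w,-l]])/2
    # local y along length (world +x-ish = up in top image), local x to image right = world -y
    R=np.array([[np.cos(a),-np.sin(a)],[np.sin(a),np.cos(a)]])
    return np.c_[q@R.T+[x,y],np.full(4,z)]
def ray(px,c,z):
    f=lambda g:proj([g[0],g[1],z],c)[0]-px
    return least_squares(f,[.6,0]).x
E
cat > m.py <<'E'
from h import *
from rig import calibration
c=calibration("top")
D={"bT":(.083,.168,.04,[(55,28),(168,42),(129,268),(14,250)]),
"bM":(.071,.168,.04,[(22,318),(125,312),(138,547),(35,552)]),
"tray":(.080,.202,.014,[(233,292),(339,298),(320,567),(214,561)]),
"bt":(.060,.168,.04,[(613,305),(696,294),(738,521),(658,533)]),
"sT":(.038,.140,.06,[(254,30),(305,36),(283,229),(231,220)]),
"sM":(.026,.140,.06,[(433,40),(463,33),(534,207),(498,224)]),
"st":(.015,.140,.06,[(492,314),(516,316),(498,507),(475,506)]),
"plane":(.048,.170,.02,[(603,30),(660,25),(695,238),(640,245)]),
"pencil":(.014,.162,.009,[(373,282),(388,282),(396,493),(375,493)])}
for k,(w,l,z,p) in D.items():
    p=np.array(p)/[796/295,2.7]+[175,140]-[.31,.31]
    g=np.array([ray(q,c,z) for q in p]);d=lambda i,j:round(1e3*np.linalg.norm(g[i]-g[j]),1)
    x0=[*g.mean(0),-np.pi/2]
    r=least_squares(lambda v:(proj(box(*v,w,l,z),c)-p).ravel(),x0)
    print(k,r.x.round(4),"yaw",np.degrees(r.x[2]).round(1),"w",d(0,1),d(2,3),"l",d(1,2),d(0,3),"want",w,l,"res",np.abs(r.fun).max().round(2))
E
python3 m.py
```

```text
bT [ 0.6517  0.2107 -1.7412] yaw -99.8 w 85.9 86.1 l 172.0 169.8 want 0.083 0.168 res 1.03
bM [ 0.4415  0.2194 -1.5226] yaw -87.2 w 75.6 74.5 l 170.0 169.5 want 0.071 0.168 res 1.32
tray [ 0.4411  0.0781 -1.6575] yaw -95.0 w 79.4 78.1 l 199.3 199.3 want 0.08 0.202 res 0.86
bt [ 0.4448 -0.2156 -1.4262] yaw -81.7 w 62.7 59.9 l 168.8 169.2 want 0.06 0.168 res 1.0
sT [ 0.658   0.0784 -1.7012] yaw -97.5 w 37.8 38.1 l 144.1 142.0 want 0.038 0.14 res 1.37
sM [ 0.657  -0.0774 -1.2439] yaw -71.3 w 22.8 29.2 l 139.3 144.5 want 0.026 0.14 res 1.34
st [ 0.4497 -0.0806 -1.6934] yaw -97.0 w 17.4 16.4 l 136.9 137.4 want 0.015 0.14 res 0.91
plane [ 0.6573 -0.2092 -1.4551] yaw -83.4 w 44.7 42.6 l 167.2 168.4 want 0.048 0.17 res 1.3
pencil [ 0.4704 -0.0017 -1.5712] yaw -90.0 w 11.3 15.6 l 157.7 157.6 want 0.014 0.162 res 1.17
```

```bash
cat >> h.py <<'E'
def go(x,y,z,length_deg,step=.04):
    """print rows: shift in tool axes first, then turn about tool z; length_deg: direction of object length"""
    from rig import sensors
    s=sensors.get_state();p=s["ee_pos"];yaw=np.degrees(s["eef_rot"][2])
    t=length_deg+180;d=(yaw-t+180)%360-180
    from scipy.spatial.transform import Rotation as R
    q=R.from_euler("xyz",s["eef_rot"]).as_matrix().T@(np.array([x,y,z])-p)
    n=int(np.ceil(np.linalg.norm(q)/step))or 1;m=int(np.ceil(abs(d)/8))
    print("t",round(s["t"],2),"pos",p.round(4),"rpy",np.degrees(s["eef_rot"]).round(2),"F",s["ft_force"].round(1),"w",round(s["grip_width"],4))
    print("shift",n,"x",(q/n).round(4),"total",q.round(4),"turn az total",round(d,2),"rows",m)
E
python3 -c "
from h import *
go(.658,.0784,.25,-7.5,.045)"
```

```text
t 0.1 pos [0.2021 0.5908 0.2444] rpy [-1.7989e+02 -2.0000e-02  1.6110e+02] F [ 0.4 -0.9 -0.7] w 0.0857
shift 16 x [-0.0373 -0.0211 -0.0003] total [-0.5973 -0.3371 -0.0051] turn az total -11.4 rows 2
```

play_rows:
  moves: [0,0,0,-0.0373,-0.0211,-0.0003,0.085,0,0,0,-0.0373,-0.0211,-0.0003,0.085,0,0,0,-0.0373,-0.0211,-0.0003,0.085,0,0,0,-0.0373,-0.0211,-0.0003,0.085,0,0,0,-0.0373,-0.0211,-0.0003,0.085,0,0,0,-0.0373,-0.0211,-0.0003,0.085,0,0,0,-0.0373,-0.0211,-0.0003,0.085,0,0,0,-0.0373,-0.0211,-0.0003,0.085,0,0,0,-0.0373,-0.0211,-0.0003,0.085,0,0,0,-0.0373,-0.0211,-0.0003,0.085,0,0,0,-0.0373,-0.0211,-0.0003,0.085,0,0,0,-0.0373,-0.0211,-0.0003,0.085,0,0,0,-0.0373,-0.0211,-0.0003,0.085,0,0,0,-0.0373,-0.0211,-0.0003,0.085,0,0,0,-0.0373,-0.0211,-0.0003,0.085,0,0,0,-0.0373,-0.0211,-0.0003,0.085,0,0,-5.7,0,0,0,0.085,0,0,-5.7,0,0,0,0.085,0,0,0,0,0,0,0.085,0,0,0,0,0,0,0.085]
  force: 60

```text
t: 2.1
ee_pos: [0.6573, 0.0787, 0.2496]
eef_rot: [-3.141, -0.001, 3.009]
ft_force: [-0.1, -0.2, 0.3]
grip_width: 0.0855
```

```bash
cat > look.py <<'E'
import sys,pickle,cv2;from h import *
from rig import read_camera,calibration
n,k=sys.argv[1],sys.argv[2]
c=calibration(n);im=read_camera(n);cv2.imwrite(f"pics/{k}.png",im);pickle.dump(c,open(f"pics/{k}.pkl","wb"))
W=np.array(c["camera_from_world"]);print("cam at",(-W[:3,:3].T@W[:3,3]).round(3),"axis",W[2,:3].round(2))
E
python3 look.py wrist w1; python3 -c "
from h import *
go(.658,.0784,.25,-7.5,.045)"
```

```text
cam at [0.579 0.09  0.378] axis [ 0.3  -0.04 -0.95]
t 2.15 pos [0.6573 0.0789 0.2498] rpy [-1.7999e+02 -4.0000e-02  1.7243e+02] F [ 0.3 -0.4 -0.1] w 0.0855
shift 1 x [-0.0007 -0.0004 -0.0002] total [-0.0007 -0.0004 -0.0002] turn az total -0.07 rows 1
```

View pics/w1.png

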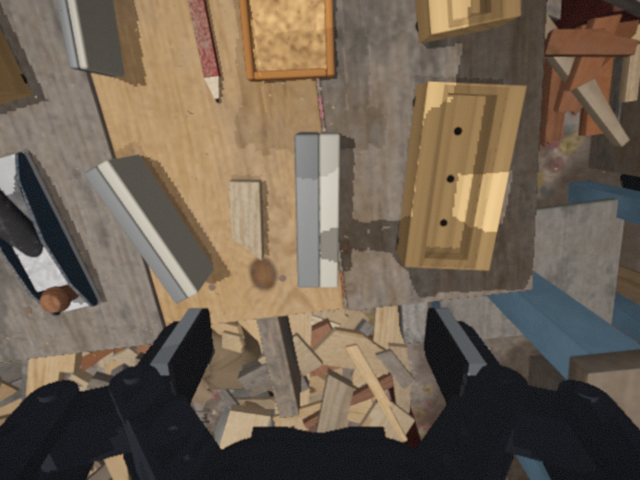

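The wrist view shows the thick stone (317,210) between the fingers, with block_thick at (460,175), the medium stone at (150,230), and the plane at (40,230). I'll overlay the top-camera estimates on it.

```bash
cat > ov.py <<'E'
import sys,pickle;from h import *
E={"bT":(.6517,.2107,-1.7412,.083,.168,.04),"bM":(.4415,.2194,-1.5226,.071,.168,.04),"tray":(.4411,.0781,-1.6575,.080,.202,.014),
"bt":(.4448,-.2156,-1.4262,.06,.168,.04),"sT":(.658,.0784,-1.7012,.038,.14,.06),"sM":(.657,-.0774,-1.2439,.026,.14,.06),
"st":(.4497,-.0806,-1.6934,.015,.14,.06),"plane":(.6573,-.2092,-1.4551,.048,.17,.036)}
def overlay(k,names,out,f,crop):
    c=pickle.load(open(f"pics/{k}.pkl","rb"));im=cv2.imread(f"pics/{k}.png");x0,y0,x1,y1=crop
    im=cv2.resize(im[y0:y1,x0:x1],None,fx=f,fy=f,interpolation=cv2.INTER_CUBIC)
    for n in names:
        for w,l in [E[n][3:5]]+([(E[n][3]-.04,.153)] if n[0]=="b" else []):
            p=(proj(box(*E[n][:3],w,l,E[n][5] if w==E[n][3] else .034),c)-[x0,y0]+.5)*f
            cv2.polylines(im,[np.round(p).astype(int)],True,(0,0,255),1)
    cv2.imwrite(f"pics/{out}.png",im)
E
python3 - <<'E'
from ov import *
c=pickle.load(open("pics/w1.pkl","rb"))
for k,p in {"sT":[(337,288),(296,287),(295,132),(339,132)],"bT":[(489,270),(399,268),(418,81),(526,86)]}.items():
    e=E[k];r=least_squares(lambda v:(proj(box(*v,*e[3:]),c)-np.array(p)).ravel(),e[:3]);print(k,r.x.round(4),np.abs(r.fun).max().round(2),np.array(e[:3]))
overlay("w1",["bT","sT","sM","plane","tray"],"ov1",1.4,(0,0,570,330))
E
```

```text
sT [ 0.6583  0.0784 -1.709 ] 1.07 [ 0.658   0.0784 -1.7012]
bT [ 0.651   0.2084 -1.7376] 4.8 [ 0.6517  0.2107 -1.7412]
```

View pics/ov1.png

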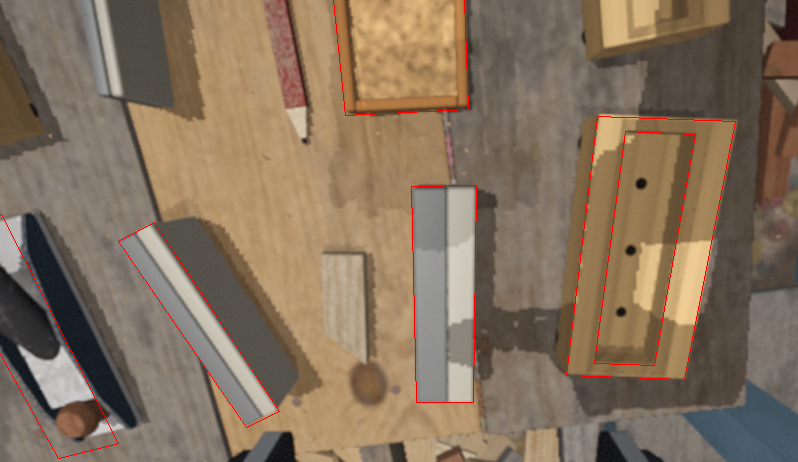

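play_rows:
  moves: [0,0,0,-0.0009,-0.0004,0.035,0.085,0,0,0,0,0,0.035,0.085,0,0,0,0,0,0.035,0.085,0,0,0,0,0,0.035,0.085,0,0,0,0,0,0.035,0.085,0,0,0,0,0,0.02,0.085,0,0,0,0,0,0.01,0.085,0,0,0,0,0,0,0.0,0,0,0,0,0,0,0.0,0,0,0,0,0,0,0.0,0,0,0,0,0,0,0.0,0,0,0,0,0,0,0.0]
  force: 60

```text
t: 3.35
ee_pos: [0.6598, 0.0777, 0.0471]
eef_rot: [-3.141, 0.004, 3.011]
ft_force: [-0.5, -2.2, 5.6]
grip_width: 0.0369
```

```bash
python3 look.py scene s1; python3 -c "
from h import *
go(.6582,.0784,.045,-7.7,.045)
import cv2;cv2.imwrite('pics/s1c.png',cv2.resize(cv2.imread('pics/s1.png')[120:280,210:410],None,fx=4,fy=3.7)[:,:])"
```

```text
cam at [ 0.015 -0.454  0.461] axis [ 0.68  0.53 -0.51]
t 3.4 pos [0.6598 0.0777 0.0471] rpy [-179.99    0.2   172.51] F [-1.1 -2.6  6.4] w 0.0369
shift 1 x [0.0017 0.0005 0.0021] total [0.0017 0.0005 0.0021] turn az total 0.21 rows 1
```

View pics/s1c.png

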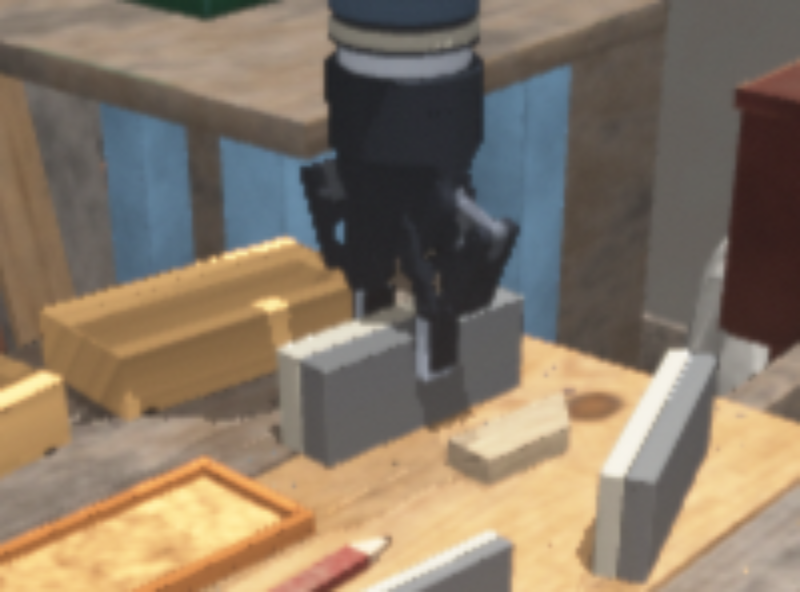

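The crop shows the fingertip (435,378) about half way up the thick stone, as planned. Next I lift it.

play_rows:
  moves: [0,0,0,0,0,-0.01,0.0,0,0,0,0,0,-0.025,0.0,0,0,0,0,0,-0.03,0.0,0,0,0,0,0,-0.02,0.0,0,0,0,0,0,0,0.0]

```text
t: 3.9
ee_pos: [0.6598, 0.0784, 0.1326]
eef_rot: [3.141, 0.005, 3.011]
ft_force: [1.4, -0.7, -7.2]
grip_width: 0.037
```

```bash
python3 -c "
from h import *
go(.653,.2104,.125,-9.8,.025)"
```

```text
t 3.9 pos [0.6598 0.0784 0.1326] rpy [179.96   0.27 172.5 ] F [ 1.4 -0.7 -7.2] w 0.037
shift 6 x [0.004  0.0217 0.0013] total [0.024  0.13   0.0076] turn az total 2.3 rows 1
```

play_rows:
  moves: [0,0,0,0.002,0.01,0,0.0,0,0,0,0.004,0.02,0,0.0,0,0,0,0.005,0.025,0,0.0,0,0,0,0.005,0.025,0,0.0,0,0,0,0.004,0.025,0.003,0.0,0,0,0,0.003,0.018,0.004,0.0,0,0,0,0.001,0.007,0,0.0,0,0,2.3,0,0,0,0.0,0,0,0,0,0,0,0.0,0,0,0,0,0,0,0.0]

```text
t: 4.9
ee_pos: [0.6514, 0.2094, 0.1225]
eef_rot: [-3.141, -0.001, 2.971]
ft_force: [-1.4, 0.7, -7.6]
grip_width: 0.0367
```

```bash
python3 look.py wrist w2; python3 -c "
from h import *
go(.653,.2104,.061,-9.8,.025)
from ov import *
overlay('w2',['bT','bM'],'ov2',1.25,(0,0,640,480))"
```

```text
cam at [0.574 0.224 0.251] axis [ 0.3  -0.05 -0.95]
t 4.95 pos [0.6515 0.2094 0.1227] rpy [-1.7997e+02 -5.0000e-02  1.7020e+02] F [ 0.4 -1.2 -6.9] w 0.0371
shift 3 x [-0.0005  0.0004  0.0206] total [-0.0014  0.0013  0.0617] turn az total -0.0 rows 1
```

View pics/ov2.png

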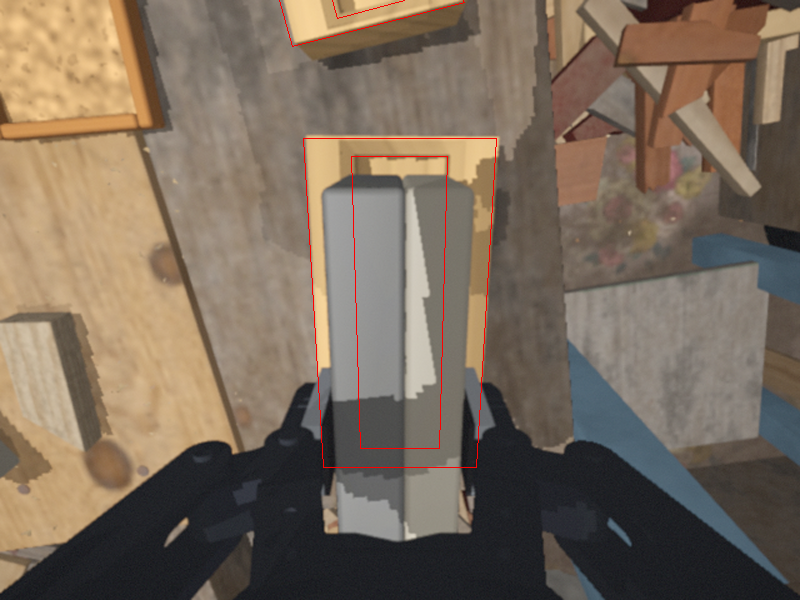

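Wireframes match block_thick, and the stone (centre column about 399) lines up with the slot. I'll lower it.

play_rows:
  moves: [0,0,0,-0.0014,0.0006,0.015,0.0,0,0,0,0,0,0.015,0.0,0,0,0,0,0,0.008,0.0,0,0,0,0,0,0.008,0.0,0,0,0,0,0,0.008,0.0,0,0,0,0,0,0.006,0.0,0,0,0,0,0,0,0.0]

```text
t: 5.65
ee_pos: [0.6524, 0.2104, 0.0619]
eef_rot: [-3.141, -0.002, 2.971]
ft_force: [-0.6, 0.2, -7.3]
grip_width: 0.0371
```

play_rows:
  moves: [0,0,0,0,0,0.0015,0.0,0,0,0,0,0,0.0015,0.0,0,0,0,0,0,0.001,0.0,0,0,0,0,0,0,0.0]

```text
t: 6.05
ee_pos: [0.6534, 0.2105, 0.0594]
eef_rot: [3.141, 0.001, 2.971]
ft_force: [0.4, -0.0, -7.5]
grip_width: 0.037
```

play_rows:
  moves: [0,0,0,0,0,0.001,0.0,0,0,0,0,0,0.001,0.0,0,0,0,0,0,0,0.0]

```text
t: 6.35
ee_pos: [0.6534, 0.2105, 0.0592]
eef_rot: [3.141, 0.001, 2.971]
ft_force: [-4.6, -0.8, 4.7]
grip_width: 0.037
```

Contact at the expected height (0.059). I'll release and rise.

play_rows:
  moves: [0,0,0,0,0,0,0.06,0,0,0,0,0,0,0.085,0,0,0,0,0,0,0.085,0,0,0,0,0,0,0.085,0,0,0,0,0,-0.02,0.085,0,0,0,0,0,-0.04,0.085,0,0,0,0,0,-0.04,0.085,0,0,0,0,0,0,0.085]

```text
t: 7.15
ee_pos: [0.6577, 0.2113, 0.1639]
eef_rot: [3.137, 0.013, 2.971]
ft_force: [0.5, 0.1, 1.0]
grip_width: 0.085
```

```bash
python3 look.py wrist w3; python3 -c "
from h import *
go(.657,-.0774,.16,18.7,.04)
from ov import *
E['sT']=(.6517,.2107,-1.7412,.038,.14,.072)
overlay('w3',['bT','sT','bM'],'ov3',1.25,(0,0,640,480))"
```

```text
cam at [0.578 0.225 0.291] axis [ 0.32 -0.05 -0.95]
t 7.2 pos [0.6558 0.2109 0.161 ] rpy [179.85   0.45 170.21] F [-0.2  0.7 -1.1] w 0.0851
shift 8 x [-0.0063 -0.0355  0.0001] total [-0.0502 -0.2839  0.0006] turn az total -28.49 rows 4
```

View pics/ov3.png

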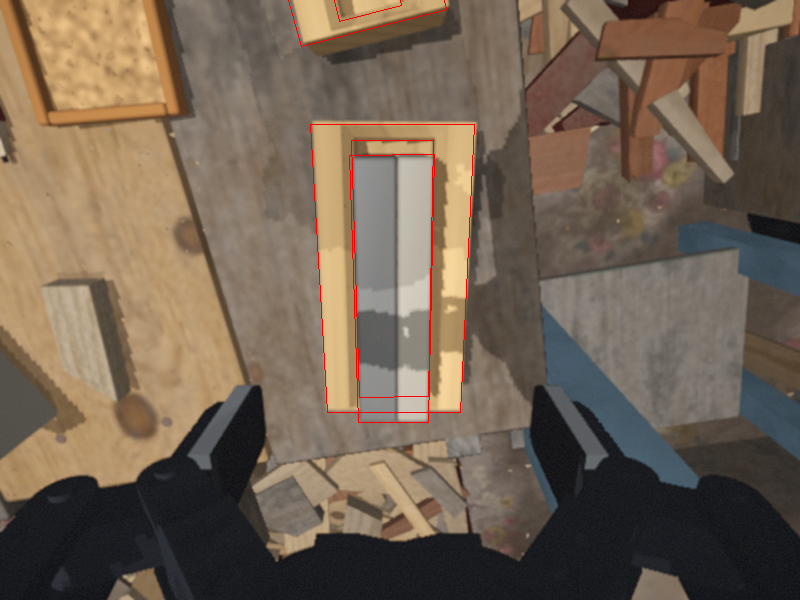

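Thick stone is seated: its top outline matches z = 0.072 in the slot. Moving to the medium stone.

play_rows:
  moves: [0,0,0,-0.0063,-0.0355,0,0.085,0,0,0,-0.0063,-0.0355,0,0.085,0,0,0,-0.0063,-0.0355,0,0.085,0,0,0,-0.0063,-0.0355,0,0.085,0,0,0,-0.0063,-0.0355,0,0.085,0,0,0,-0.0063,-0.0355,0,0.085,0,0,0,-0.0063,-0.0355,0,0.085,0,0,0,-0.0063,-0.0355,0,0.085,0,0,-7.1,0,0,0,0.085,0,0,-7.1,0,0,0,0.085,0,0,-7.1,0,0,0,0.085,0,0,-7.1,0,0,0,0.085,0,0,0,0,0,0,0.085,0,0,0,0,0,0,0.085]

```text
t: 8.6
ee_pos: [0.6539, -0.0778, 0.156]
eef_rot: [3.14, -0.002, -2.819]
ft_force: [-0.2, -0.5, 0.7]
grip_width: 0.085
```

```bash
python3 look.py wrist w4; python3 -c "
from h import *
go(.657,-.0774,.046,18.7,.04)
from ov import *
overlay('w4',['sM','plane'],'ov4',1.25,(0,0,640,480))"
```

```text
cam at [ 0.579 -0.102  0.284] axis [ 0.29  0.1  -0.95]
t 8.65 pos [ 0.6541 -0.0778  0.1562] rpy [ 1.7995e+02 -7.0000e-02 -1.6152e+02] F [-0.1 -0.6 -0.8] w 0.0855
shift 3 x [-0.001  -0.0002  0.0367] total [-0.003  -0.0006  0.1102] turn az total -0.22 rows 1
```

View pics/ov4.png

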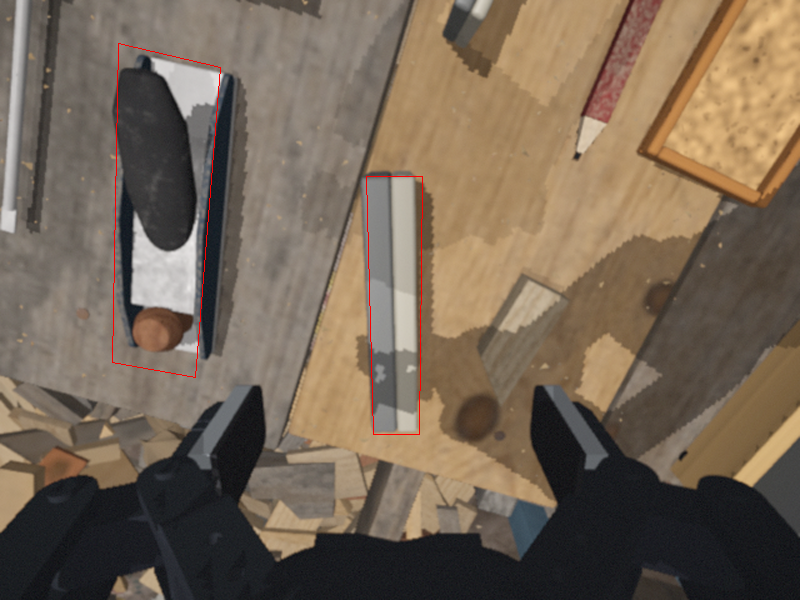

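The medium stone lies within about 1 mm of the wireframe; the plane needs a new fit later. Descending and gripping.

play_rows:
  moves: [0,0,-0.6,-0.002,-0.0002,0.03,0.085,0,0,0,0,0,0.03,0.085,0,0,0,0,0,0.03,0.085,0,0,0,0,0,0.015,0.085,0,0,0,0,0,0.005,0.085,0,0,0,0,0,0,0.0,0,0,0,0,0,0,0.0,0,0,0,0,0,0,0.0,0,0,0,0,0,0,0.0,0,0,0,0,0,0,0.0,0,0,0,0,0,0,0.0]

```text
t: 9.75
ee_pos: [0.6575, -0.078, 0.0487]
eef_rot: [-3.14, 0.002, -2.806]
ft_force: [0.3, -0.5, 6.1]
grip_width: 0.0253
```

```bash
python3 -c "
from h import *
go(.656,-.078,.046,19.2,.04)"
```

```text
t 9.75 pos [ 0.6575 -0.078   0.0487] rpy [-1.7989e+02  1.3000e-01 -1.6079e+02] F [ 0.3 -0.5  6.1] w 0.0253
shift 1 x [0.0014 0.0005 0.0026] total [0.0014 0.0005 0.0026] turn az total 0.01 rows 1
```

play_rows:
  moves: [0,0,0,0,0,-0.01,0.0,0,0,0,0,0,-0.025,0.0,0,0,0,0,0,-0.03,0.0,0,0,0,0,0,-0.025,0.0,0,0,0,0,0,-0.01,0.0,0,0,0,0,0,0,0.0,0,0,7,0,0,0,0.0,0,0,7,0,0,0,0.0,0,0,2.4,0,0,0,0.0,0,0,0,0,0,0,0.0]

```text
t: 10.75
ee_pos: [0.6548, -0.077, 0.1446]
eef_rot: [3.14, -0.005, -3.093]
ft_force: [0.5, 0.4, -4.7]
grip_width: 0.0249
```

```bash
python3 -c "
from h import *
go(.4429,.2195,.135,2.8,.03)"
```

```text
t 10.75 pos [ 0.6548 -0.077   0.1446] rpy [ 179.9    -0.27 -177.19] F [ 0.5  0.4 -4.7] w 0.0249
shift 13 x [0.0152 0.0236 0.0009] total [0.1971 0.3065 0.0111] turn az total 0.01 rows 1
```

play_rows:
  moves: [0,0,0,0.008,0.012,0,0.0,0,0,0,0.0155,0.024,0,0.0,0,0,0,0.0155,0.024,0,0.0,0,0,0,0.0155,0.024,0,0.0,0,0,0,0.0155,0.024,0,0.0,0,0,0,0.0155,0.024,0,0.0,0,0,0,0.0155,0.024,0,0.0,0,0,0,0.0155,0.024,0,0.0,0,0,0,0.0155,0.024,0,0.0,0,0,0,0.0155,0.024,0,0.0,0,0,0,0.0155,0.024,0.003,0.0,0,0,0,0.0155,0.024,0.004,0.0,0,0,0,0.0135,0.0215,0.004,0.0,0,0,0,0.005,0.009,0,0.0,0,0,0,0,0,0,0.0,0,0,0,0,0,0,0.0]

```text
t: 12.35
ee_pos: [0.4453, 0.2189, 0.1363]
eef_rot: [-3.141, 0.001, -3.092]
ft_force: [-0.0, -1.4, -4.8]
grip_width: 0.0249
```

```bash
python3 look.py wrist w5; python3 -c "
from h import *
go(.4429,.2195,.065,2.8,.03)
from ov import *
overlay('w5',['bM'],'ov5',1.25,(0,0,640,480))"
```

```text
cam at [0.366 0.216 0.264] axis [ 0.31  0.02 -0.95]
t 12.4 pos [0.4457 0.2186 0.1364] rpy [-1.800e+02  1.000e-01 -1.772e+02] F [-0.7  0.1 -4.8] w 0.0252
shift 3 x [0.001  0.0003 0.0238] total [0.0029 0.001  0.0714] turn az total 0.0 rows 1
```

View pics/ov5.png

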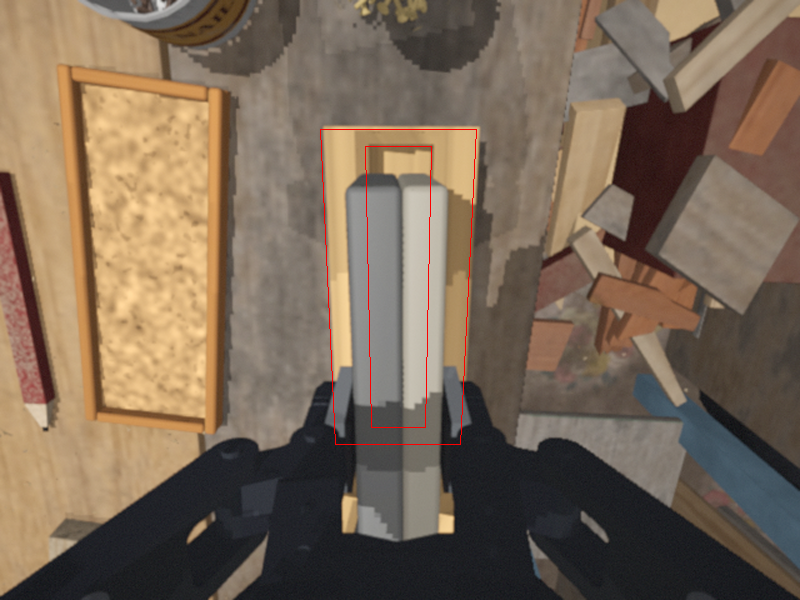

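Block_medium matches its wireframe and the stone is over the slot, so I lower it.

play_rows:
  moves: [0,0,0,0.0029,0.0008,0.015,0.0,0,0,0,0,0,0.015,0.0,0,0,0,0,0,0.012,0.0,0,0,0,0,0,0.008,0.0,0,0,0,0,0,0.008,0.0,0,0,0,0,0,0.008,0.0,0,0,0,0,0,0.005,0.0,0,0,0,0,0,0.002,0.0,0,0,0,0,0,0,0.0]

```text
t: 13.3
ee_pos: [0.4417, 0.2197, 0.0629]
eef_rot: [-3.142, -0.0, -3.092]
ft_force: [0.8, -0.8, -3.9]
grip_width: 0.0249
```

play_rows:
  moves: [0,0,0,0,0,0.001,0.0,0,0,0,0,0,0.001,0.0,0,0,0,0,0,0.001,0.0,0,0,0,0,0,0,0.0]

```text
t: 13.7
ee_pos: [0.4419, 0.2197, 0.0606]
eef_rot: [3.141, 0.001, -3.093]
ft_force: [-0.1, -0.4, -0.6]
grip_width: 0.0253
```

play_rows:
  moves: [0,0,0,0,0,0.001,0.0,0,0,0,0,0,0,0.0]

```text
t: 13.9
ee_pos: [0.4419, 0.2197, 0.0606]
eef_rot: [3.141, 0.001, -3.093]
ft_force: [-2.2, -1.4, 10.0]
grip_width: 0.0252
```

play_rows:
  moves: [0,0,0,0,0,0,0.06,0,0,0,0,0,0,0.085,0,0,0,0,0,0,0.085,0,0,0,0,0,0,0.085,0,0,0,0,0,-0.02,0.085,0,0,0,0,0,-0.04,0.085,0,0,0,0,0,-0.04,0.085,0,0,0,0,0,0,0.085,0,0,0,0,0,0,0.085]

```text
t: 14.8
ee_pos: [0.4421, 0.2198, 0.1598]
eef_rot: [3.141, 0.002, -3.093]
ft_force: [-0.2, 0.5, -0.0]
grip_width: 0.085
```

```bash
python3 look.py wrist w6; python3 -c "
from h import *
go(.4497,-.0806,.16,-7,.04)"
```

```text
cam at [0.363 0.217 0.288] axis [ 0.31  0.02 -0.95]
t 14.85 pos [0.4413 0.2195 0.1588] rpy [-1.7999e+02 -4.0000e-02 -1.7720e+02] F [-0.  -1.   0.4] w 0.0851
shift 8 x [ 0.0008 -0.0375 -0.0001] total [ 0.0063 -0.3002 -0.0012] turn az total 9.8 rows 2
```

play_rows:
  moves: [0,0,0,0.0008,-0.0375,0,0.085,0,0,0,0.0008,-0.0375,0,0.085,0,0,0,0.0008,-0.0375,0,0.085,0,0,0,0.0008,-0.0375,0,0.085,0,0,0,0.0008,-0.0375,0,0.085,0,0,0,0.0008,-0.0375,0,0.085,0,0,0,0.0008,-0.0375,0,0.085,0,0,0,0.0008,-0.0375,0,0.085,0,0,4.9,0,0,0,0.085,0,0,4.9,0,0,0,0.085,0,0,0,0,0,0,0.085,0,0,0,0,0,0,0.085]

```text
t: 16.05
ee_pos: [0.4492, -0.0799, 0.1579]
eef_rot: [3.141, -0.003, 3.021]
ft_force: [0.7, 0.3, -0.3]
grip_width: 0.085
```

```bash
python3 look.py wrist w7; python3 -c "
from h import *
go(.4497,-.0806,.046,-7,.04)
from ov import *
E['sM']=(.4415,.2194,-1.5226,.026,.14,.072)
overlay('w6',['sM','bM'],'a',1,(0,0,640,480))
overlay('w7',['st','bt'],'b',1,(0,0,640,480))
a=cv2.imread('pics/a.png')[60:460,150:490];b=cv2.imread('pics/b.png')[0:400,0:460]
cv2.imwrite('pics/ov7.png',np.hstack([a,b]))"
```

```text
cam at [ 0.371 -0.07   0.286] axis [ 0.3  -0.04 -0.95]
t 16.1 pos [ 0.4494 -0.0799  0.1582] rpy [ 1.7996e+02 -1.3000e-01  1.7311e+02] F [-0.3 -0.   0.3] w 0.0852
shift 3 x [-0.0002 -0.0003  0.0374] total [-0.0006 -0.0008  0.1122] turn az total 0.11 rows 1
```

View pics/ov7.png

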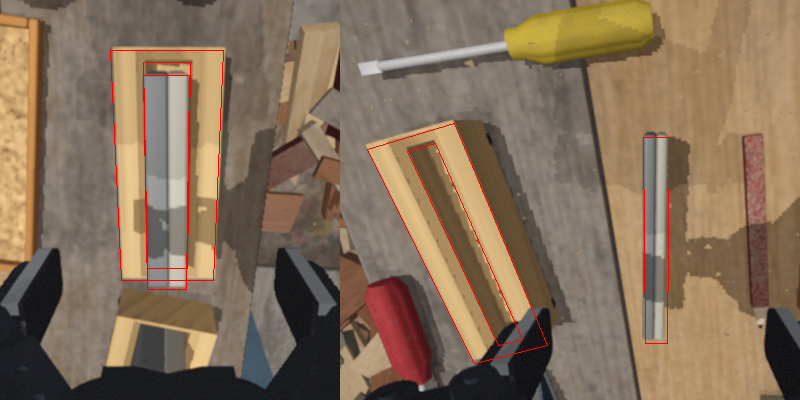

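Medium stone is seated. The thin stone sits about 2.5 mm nearer the robot than estimated, so I use x = 0.447 and grip it.

play_rows:
  moves: [0,0,0,0.002,-0.0006,0.03,0.085,0,0,0,0,0,0.03,0.085,0,0,0,0,0,0.03,0.085,0,0,0,0,0,0.016,0.085,0,0,0,0,0,0.006,0.085,0,0,0,0,0,0,0.04,0,0,0,0,0,0,0.0,0,0,0,0,0,0,0.0,0,0,0,0,0,0,0.0,0,0,0,0,0,0,0.0,0,0,0,0,0,0,0.0,0,0,0,0,0,0,0.0]
  force: 50

```text
t: 17.3
ee_pos: [0.4485, -0.0808, 0.0479]
eef_rot: [-3.141, 0.002, 3.02]
ft_force: [-0.1, 0.8, 6.3]
grip_width: 0.0139
```

```bash
python3 -c "
from h import *
go(.447,-.0806,.046,-7,.04)"
```

```text
t 17.3 pos [ 0.4485 -0.0808  0.0479] rpy [-1.7997e+02  1.0000e-01  1.7301e+02] F [-0.1  0.8  6.3] w 0.0139
shift 1 x [0.0015 0.     0.0019] total [0.0015 0.     0.0019] turn az total 0.01 rows 1
```

play_rows:
  moves: [0,0,0,0,0,-0.01,0.0,0,0,0,0,0,-0.025,0.0,0,0,0,0,0,-0.03,0.0,0,0,0,0,0,-0.025,0.0,0,0,0,0,0,0,0.0,0,0,-5.1,0,0,0,0.0,0,0,-5.1,0,0,0,0.0,0,0,-5.1,0,0,0,0.0,0,0,0,0,0,0,0.0]

```text
t: 18.2
ee_pos: [0.4471, -0.0803, 0.1363]
eef_rot: [3.14, -0.002, -2.997]
ft_force: [0.0, 0.8, -3.2]
grip_width: 0.0137
```

```bash
python3 -c "
from h import *
go(.4455,-.2155,.135,8.3,.025)"
```

```text
t 18.2 pos [ 0.4471 -0.0803  0.1363] rpy [ 1.7993e+02 -1.1000e-01 -1.7171e+02] F [ 0.   0.8 -3.2] w 0.0137
shift 6 x [ 0.0035 -0.0223  0.0002] total [ 0.0211 -0.1336  0.0012] turn az total -0.01 rows 1
```

play_rows:
  moves: [0,0,0,0.0016,-0.01,0,0.0,0,0,0,0.0035,-0.0223,0,0.0,0,0,0,0.0035,-0.0223,0,0.0,0,0,0,0.0035,-0.0223,0,0.0,0,0,0,0.0035,-0.0223,0,0.0,0,0,0,0.0035,-0.0223,0,0.0,0,0,0,0.002,-0.0121,0,0.0,0,0,0,0,0,0,0.0,0,0,0,0,0,0,0.0]

```text
t: 19.1
ee_pos: [0.4457, -0.2153, 0.1368]
eef_rot: [3.14, -0.001, -2.998]
ft_force: [-0.3, 1.3, -3.4]
grip_width: 0.0141
```

```bash
python3 look.py wrist w8; python3 -c "
from h import *
go(.4455,-.2155,.065,8.3,.025)
from ov import *
overlay('w8',['bt'],'ov8',1.25,(0,0,640,480))"
```

```text
cam at [ 0.368 -0.226  0.265] axis [ 0.3   0.05 -0.95]
t 19.15 pos [ 0.4457 -0.2148  0.1368] rpy [ 1.7990e+02 -7.0000e-02 -1.7171e+02] F [-0.   0.8 -3.4] w 0.0142
shift 3 x [ 0.0001 -0.0003  0.0239] total [ 0.0002 -0.0008  0.0718] turn az total -0.01 rows 1
```

View pics/ov8.png

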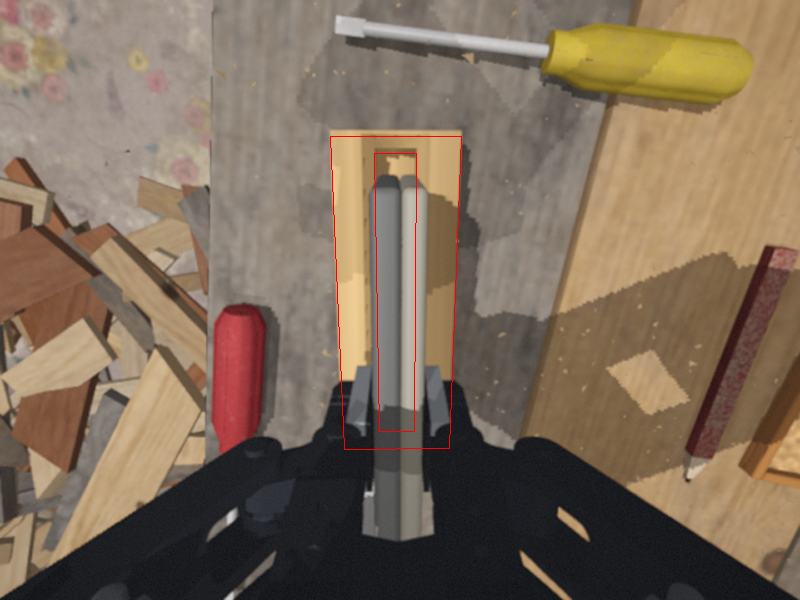

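Block_thin is about 2.5 mm nearer than estimated along its length; the sideways fit is good. I correct and lower.

play_rows:
  moves: [0,0,0,0.0027,-0.0006,0.01,0.0,0,0,0,0,0,0.015,0.0,0,0,0,0,0,0.012,0.0,0,0,0,0,0,0.008,0.0,0,0,0,0,0,0.008,0.0,0,0,0,0,0,0.008,0.0,0,0,0,0,0,0.008,0.0,0,0,0,0,0,0.004,0.0,0,0,0,0,0,0,0.0]

```text
t: 20.05
ee_pos: [0.4436, -0.2167, 0.0635]
eef_rot: [3.141, -0.001, -2.997]
ft_force: [0.2, -0.2, -2.6]
grip_width: 0.014
```

play_rows:
  moves: [0,0,0,0,0,0.001,0.0,0,0,0,0,0,0.001,0.0,0,0,0,0,0,0.001,0.0,0,0,0,0,0,0.001,0.0,0,0,0,0,0,0,0.0]

```text
t: 20.55
ee_pos: [0.4438, -0.2169, 0.0601]
eef_rot: [-3.142, 0.0, -2.997]
ft_force: [-0.5, 0.5, -2.7]
grip_width: 0.014
```

play_rows:
  moves: [0,0,0,0,0,0.001,0.0,0,0,0,0,0,0.0005,0.0,0,0,0,0,0,0,0.0]

```text
t: 20.85
ee_pos: [0.4438, -0.217, 0.0599]
eef_rot: [-3.141, 0.0, -2.997]
ft_force: [-1.5, 0.4, 8.6]
grip_width: 0.0141
```

play_rows:
  moves: [0,0,0,0,0,0,0.06,0,0,0,0,0,0,0.085,0,0,0,0,0,0,0.085,0,0,0,0,0,0,0.085,0,0,0,0,0,-0.02,0.085,0,0,0,0,0,-0.04,0.085,0,0,0,0,0,-0.04,0.085,0,0,0,0,0,-0.02,0.085,0,0,0,0,0,0,0.085]

```text
t: 21.75
ee_pos: [0.4455, -0.2181, 0.1815]
eef_rot: [-3.136, 0.005, -2.996]
ft_force: [-0.0, -0.8, -0.0]
grip_width: 0.0846
```

```bash
python3 look.py wrist w9; python3 -c "
from h import *
go(.655,-.211,.18,6.6,.04)"
```

```text
cam at [ 0.367 -0.228  0.309] axis [ 0.31  0.04 -0.95]
t 21.8 pos [ 0.4445 -0.2174  0.1798] rpy [-1.7985e+02  1.4000e-01 -1.7169e+02] F [-0.6 -0.3  0.1] w 0.085
shift 6 x [-0.0349 -0.004   0.0001] total [-0.2092 -0.0241  0.0004] turn az total 1.71 rows 1
```

play_rows:
  moves: [0,0,0,-0.0349,-0.004,0,0.085,0,0,0,-0.0349,-0.004,0,0.085,0,0,0,-0.0349,-0.004,0,0.085,0,0,0,-0.0349,-0.004,0,0.085,0,0,0,-0.0349,-0.004,0,0.085,0,0,0,-0.0349,-0.004,0,0.085,0,0,1.7,0,0,0,0.085,0,0,0,0,0,0,0.085,0,0,0,0,0,0,0.085]

```text
t: 22.7
ee_pos: [0.6526, -0.2099, 0.1768]
eef_rot: [3.139, -0.004, -3.026]
ft_force: [-0.4, 0.6, -0.5]
grip_width: 0.0853
```

```bash
python3 look.py wrist w10; python3 -c "
from h import *
go(.655,-.211,.024,6.6,.04)
from ov import *
E['st']=(.442,-.2160,-1.4262,.015,.14,.072);E['bt']=(.442,-.2160,-1.4262,.06,.168,.04)
E['plane']=(.655,-.211,-1.4551,.048,.17,.036)
overlay('w9',['st','bt'],'a',1,(0,0,640,480))
overlay('w10',['plane'],'b',1.5,(160,30,480,400))
a=cv2.imread('pics/a.png')[40:480,170:470];b=cv2.imread('pics/b.png');a=cv2.copyMakeBorder(a,0,len(b)-len(a),0,0,0)
cv2.imwrite('pics/ov9.png',np.hstack([a,b]))"
```

```text
cam at [ 0.575 -0.219  0.305] axis [ 0.3   0.04 -0.95]
t 22.75 pos [ 0.6527 -0.2101  0.1773] rpy [ 1.7990e+02 -1.7000e-01 -1.7341e+02] F [0.3 0.8 0.2] w 0.0851
shift 4 x [-0.0007 -0.0004  0.0383] total [-0.0026 -0.0014  0.1533] turn az total -0.01 rows 1
```

View pics/ov9.png

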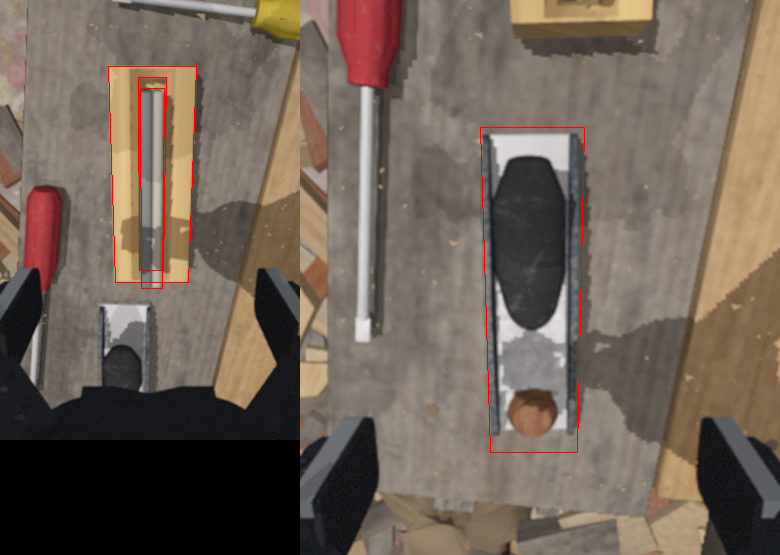

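Thin stone is seated. The plane is aligned sideways; I compute its centre along its length from the sole ends at crop pixels (533,133) and (534,432).

```bash
python3 -c "
from h import *
import pickle
c=pickle.load(open('pics/w10.pkl','rb'))
for z in(.003,.01):
  a,b=[ray((np.array(p)-[300,0])/1.5+[160,30]-.3,c,z) for p in((533,133),(534,432))]
  print(a,b,np.linalg.norm(a-b),(a+b)/2,np.degrees(np.arctan2(*(b-a)[::-1])))"
```

```text
[ 0.57317772 -0.21998604] [ 0.74609056 -0.19990411] 0.17407508164710822 [ 0.65963414 -0.20994507] 6.624597473936347
[ 0.57321429 -0.21995193] [ 0.74212372 -0.20033495] 0.17004476091661738 [ 0.657669   -0.21014344] 6.624597473936294
```

play_rows:
  moves: [0,0,0,-0.0053,-0.0004,0.035,0.085,0,0,0,0,0,0.035,0.085,0,0,0,0,0,0.035,0.085,0,0,0,0,0,0.025,0.085,0,0,0,0,0,0.015,0.085,0,0,0,0,0,0.007,0.085,0,0,0,0,0,0,0.085]
  force: 80

```text
t: 23.45
ee_pos: [0.6593, -0.2103, 0.0263]
eef_rot: [3.141, -0.001, -3.027]
ft_force: [-0.2, -0.1, 0.3]
grip_width: 0.0847
```

play_rows:
  moves: [0,0,0,0,0,0.002,0.0,0,0,0,0,0,0,0.0,0,0,0,0,0,0,0.0,0,0,0,0,0,0,0.0,0,0,0,0,0,0,0.0,0,0,0,0,0,0,0.0]

```text
t: 24.05
ee_pos: [0.6611, -0.211, 0.0267]
eef_rot: [-3.139, 0.003, -3.026]
ft_force: [-0.4, -1.3, 5.8]
grip_width: 0.0466
```

```bash
python3 -c "
from h import *
go(.658,-.21,.024,6.6,.04)"
```

```text
t 24.05 pos [ 0.6611 -0.211   0.0267] rpy [-1.7986e+02  1.7000e-01 -1.7338e+02] F [-0.4 -1.3  5.8] w 0.0466
shift 1 x [0.003  0.0014 0.0027] total [0.003  0.0014 0.0027] turn az total 0.02 rows 1
```

play_rows:
  moves: [0,0,0,0,0,-0.01,0.0,0,0,0,0,0,-0.02,0.0,0,0,0,0,0,-0.03,0.0,0,0,0,0,0,-0.03,0.0,0,0,0,0,0,-0.02,0.0,0,0,0,0,0,0,0.0,0,0,6,0,0,0,0.0,0,0,5.6,0,0,0,0.0,0,0,0,0,0,0,0.0]

```text
t: 24.95
ee_pos: [0.658, -0.2091, 0.1319]
eef_rot: [3.139, -0.005, 3.055]
ft_force: [-0.5, 0.3, -7.3]
grip_width: 0.0461
```

```bash
python3 -c "
from h import *
go(.4435,.0784,.12,-5,.03)"
```

```text
t 24.95 pos [ 0.658  -0.2091  0.1319] rpy [179.87  -0.29 175.01] F [-0.5  0.3 -7.3] w 0.0461
shift 12 x [0.0199 0.0223 0.0011] total [0.2386 0.2678 0.0137] turn az total 0.01 rows 1
```

play_rows:
  moves: [0,0,0,0.01,0.011,0,0.0,0,0,0,0.02,0.0223,0,0.0,0,0,0,0.02,0.0223,0,0.0,0,0,0,0.02,0.0223,0,0.0,0,0,0,0.02,0.0223,0,0.0,0,0,0,0.02,0.0223,0,0.0,0,0,0,0.02,0.0223,0,0.0,0,0,0,0.02,0.0223,0,0.0,0,0,0,0.02,0.0223,0,0.0,0,0,0,0.02,0.0223,0.005,0.0,0,0,0,0.02,0.0223,0.005,0.0,0,0,0,0.018,0.02,0.004,0.0,0,0,0,0.0106,0.0138,0,0.0,0,0,0,0,0,0,0.0,0,0,0,0,0,0,0.0]

```text
t: 26.45
ee_pos: [0.4457, 0.0776, 0.1204]
eef_rot: [-3.141, 0.001, 3.057]
ft_force: [0.3, 0.7, -6.9]
grip_width: 0.0466
```

```bash
python3 look.py wrist w11; python3 -c "
from h import *
go(.4435,.0784,.035,-5,.03)
from ov import *
overlay('w11',['tray'],'ov11',1.25,(0,0,640,480))"
```

```text
cam at [0.367 0.085 0.249] axis [ 0.31 -0.03 -0.95]
t 26.5 pos [0.4465 0.0771 0.1206] rpy [-1.7999e+02  9.0000e-02  1.7508e+02] F [-0.  0. -6.] w 0.0464
shift 3 x [0.0011 0.0003 0.0285] total [0.0032 0.001  0.0855] turn az total 0.08 rows 1
```

View pics/ov11.png

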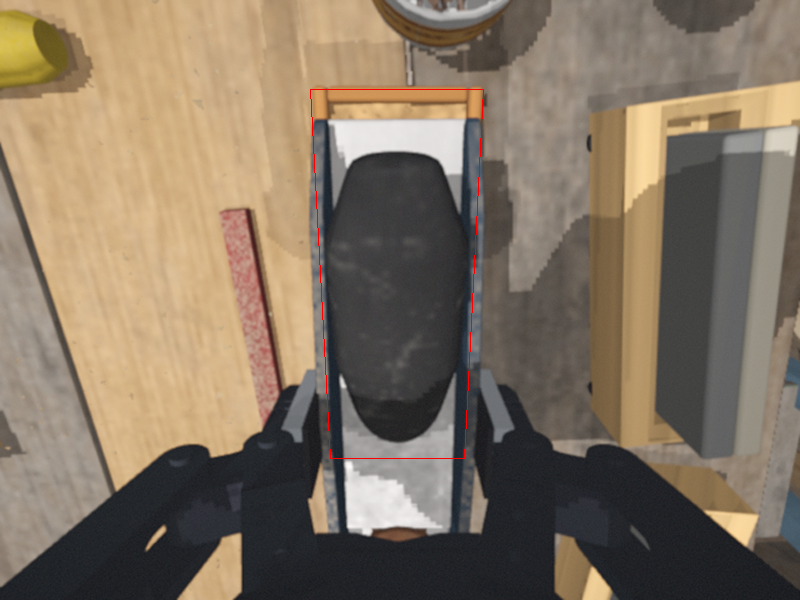

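The tray wireframe matches and the plane is centred over it. Lowering.

play_rows:
  moves: [0,0,0,0.003,0.0008,0.015,0.0,0,0,0,0,0,0.02,0.0,0,0,0,0,0,0.02,0.0,0,0,0,0,0,0.012,0.0,0,0,0,0,0,0.008,0.0,0,0,0,0,0,0.006,0.0,0,0,0,0,0,0.003,0.0,0,0,0,0,0,0,0.0]

```text
t: 27.3
ee_pos: [0.4429, 0.0782, 0.0365]
eef_rot: [-3.142, 0.0, 3.054]
ft_force: [-1.1, 0.3, -6.9]
grip_width: 0.0462
```

play_rows:
  moves: [0,0,0,0,0,0.001,0.0,0,0,0,0,0,0.001,0.0,0,0,0,0,0,0.001,0.0,0,0,0,0,0,0.001,0.0,0,0,0,0,0,0,0.0]

```text
t: 27.8
ee_pos: [0.4426, 0.0785, 0.0327]
eef_rot: [-3.142, 0.0, 3.055]
ft_force: [-0.1, 0.3, -5.7]
grip_width: 0.0465
```

play_rows:
  moves: [0,0,0,0,0,0.001,0.0,0,0,0,0,0,0,0.0]

```text
t: 28.0
ee_pos: [0.4427, 0.0785, 0.0326]
eef_rot: [-3.142, 0.001, 3.055]
ft_force: [-1.2, 0.3, 4.5]
grip_width: 0.0463
```

Contact. I release, rise, and move clear.

play_rows:
  moves: [0,0,0,0,0,0,0.06,0,0,0,0,0,0,0.085,0,0,0,0,0,0,0.085,0,0,0,0,0,0,0.085,0,0,0,0,0,-0.02,0.085,0,0,0,0,0,-0.04,0.085,0,0,0,0,0,-0.04,0.085,0,0,0,0,0,-0.04,0.085,0,0,0,0,0,-0.04,0.085,0,0,0,0,0,0,0.085]

```text
t: 29.0
ee_pos: [0.4457, 0.0784, 0.2162]
eef_rot: [3.141, 0.012, 3.055]
ft_force: [0.3, -1.1, -0.5]
grip_width: 0.0852
```

play_rows:
  moves: [0,0,0,0.019,0.0377,0,0.085,0,0,0,0.019,0.0377,0,0.085,0,0,0,0.019,0.0377,0,0.085,0,0,0,0.019,0.0377,0,0.085,0,0,0,0.019,0.0377,0,0.085,0,0,0,0.019,0.0377,0,0.085,0,0,0,0.019,0.0377,0,0.085,0,0,0,0.019,0.0377,0,0.085,0,0,0,0.019,0.0377,0,0.085,0,0,0,0.019,0.0377,0,0.085,0,0,0,0.019,0.0377,0,0.085,0,0,0,0.019,0.0377,0,0.085,0,0,0,0,0,0,0.085]

```text
t: 30.3
ee_pos: [0.2526, 0.553, 0.2102]
eef_rot: [3.139, -0.001, 3.059]
ft_force: [0.8, -0.6, 0.8]
grip_width: 0.0849
```

```bash
python3 look.py top t2; python3 - <<'E'
from ov import *
E['sT']=(.6517,.2107,-1.7412,.038,.14,.072);E['sM']=(.4415,.2194,-1.5226,.026,.14,.072);E['st']=(.442,-.2160,-1.4262,.015,.14,.072);E['bt']=(.442,-.2160,-1.4262,.06,.168,.04)
E['plane']=(.4405,.0784,-1.658,.048,.17,.012)
overlay('t2',['sT','sM','st','tray','plane'],'ov12',2.7,(175,140,470,360))
a=cv2.imread('pics/top0.png').astype(int);b=cv2.imread('pics/t2.png').astype(int)
d=np.abs(a-b).max(2)
for n,(x0,y0,x1,y1) in {"pencil":(311,240,324,326),"offcut":(301,165,320,210)}.items(): print(n,d[y0:y1,x0:x1].mean().round(1),np.percentile(d[y0:y1,x0:x1],98))
E
```

```text
cam at [0.425 0.021 1.136] axis [ 0.12 -0.03 -0.99]
pencil 3.2 8.0
offcut 2.9 7.0
```

View pics/ov12.png

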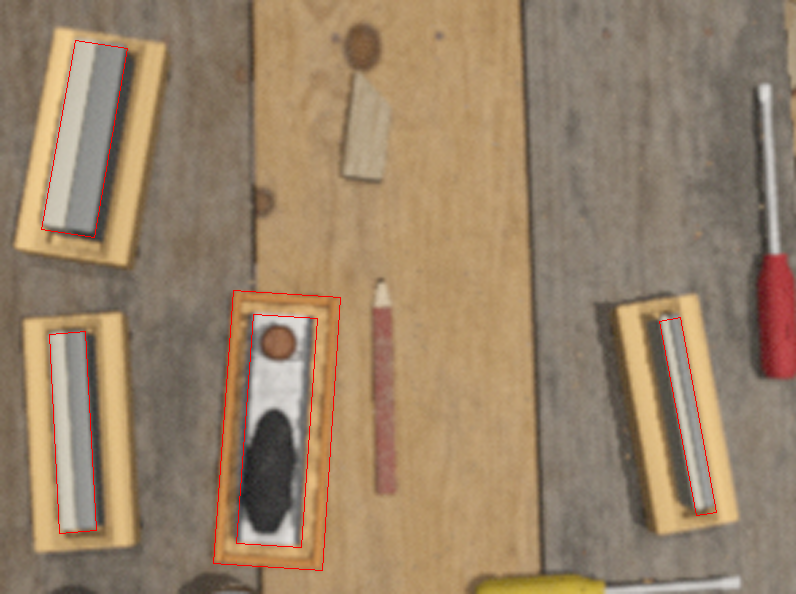

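All three stones are in their blocks, the plane is inside the tray at (277,430), and the pencil and offcut have not moved. Handing in.

```bash
python3 -c "
from rig import manip;print(manip.sign_off())"
```

```text
the job is handed in; nothing more can be done
None
```

The kit is put away and I've handed the job in at about 30 s on the robot's clock. The thick, medium and thin whetstones stand on edge in their own blocks, and the hand plane is on its sole inside the cork-lined tray.

- **Stones:** each one touched the slot floor at the expected height. The outlines in the wrist and top views match a top 72 mm above the bench, which means fully home.
- **Plane:** it touched the tray floor at the expected height, and the final top view shows it inside the rim all round.
- **Pencil and offcut:** the before and after top pictures differ there only by noise, so they have not moved.
- **Forces:** the readings between moves stayed around 10 N or less, and nothing toppled.

Two of my first measurements disagreed with the closer wrist views. The thin stone and its block were each about 2.5 mm nearer the robot than measured, and I corrected for both before acting. The plane's position along its length is good only to about 3 mm. No final check failed.

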